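# Set the dispenser cap and tip out the white balls

### The job

Turn the dispenser drum's orange cap (its black lugs are there to push it round) until the middle-width slot is lined up squarely over the outlet at the yellow tab. Then tip the drum with the red handle, which goes down, until all three white balls have run into the blue bin, and let the drum swing back upright. The bigger red ball must stay in the drum; leave the other things on the bench where they are.

Things in the scene. Friction and masses are not known exactly. Their poses are not given: they have to be found in the camera images.
- stand: Grey steel stand fixed to the bench. Origin on the bench under the drum's middle; z up; its x axis runs along the drum's tipping axis and points away from the crank handle; the drum tips towards its +y, where the bin stands. Two uprights (10 mm thick, 46 mm wide, 183 mm high) at x = -89 and +89 mm, feet to y = +-90 mm.
- drum_axis (a point): Middle of the drum on the tipping axis, 160 mm above the bench; fixed.
- drum (a joint): Tipping angle of the drum, rad: 0 = upright, mouth up, on a stop; grows as the mouth tips towards the stand's +y, to a stop at 2.05. The balls run out above about 1.8. A spring (0.15 N m at 0, 0.27 N m at 2.05) swings it back upright by itself in one to two seconds when let go; damping 0.12 N m s/rad.
- drum_centre (a point): Centre of the drum, on the tipping axis; moves with it. The drum is a round aluminium can, outer diameter 146 mm, reaching from 47 mm below to 49 mm above this point. Its mouth is a fixed plate with one outlet window, 82 mm wide, at the yellow tab on the drum's side. Inside are two magazines side by side, one with the white balls, one with the red ball; both open at this window.
- handle_grip (a point): Middle of the red crank handle: round bar, 14 mm diameter, 70 mm long, along the stand's x, 145 mm to -x of the drum's middle, outside the upright, 20 mm collar at its end. 70 mm from the tipping axis: drum upright, it is 37 mm to +y of the axis and 59 mm above it; it goes round with the drum, ending 59 degrees below level. Press it from above and follow its arc; 4 to 10 N.
- cap (a joint): Turn of the orange cap, rad, anticlockwise positive seen from above: 0 = narrow slot (13 mm, passes nothing) over the outlet; 2.094 = medium slot (30 mm, passes white balls only) squarely over it; -2.094 = wide slot (43 mm, passes all). Stops at +-2.7. Stays where left (friction 0.08 N m, 1.3 N at a lug); a hard sideways push at a lug towards the bin would begin to tip the drum.
- cap_centre (a point): Centre of the cap's top face, 216 mm above the bench while the drum is upright. The cap is a flat orange disc, 152 mm diameter, turning about the drum's mid line; its three slots, 80 mm long, lie along the rim, 120 degrees apart. A 24 mm hub stands 6 mm above the face.
- lug_1 (a point): Top centre of a black upright turning lug on the cap (14 mm diameter, stands 29 mm above the cap's top face, 64 mm from the cap's centre), top 245 mm above the bench; at cap turn 0 it stands 150 degrees anticlockwise from the stand's +x axis. The lugs stand midway between the slots.
- lug_2 (a point): The same, second lug: at cap turn 0, 270 degrees anticlockwise from the stand's +x.
- lug_3 (a point): The same, third lug: at cap turn 0, 30 degrees anticlockwise from the stand's +x.
- medium_slot (a point): Middle of the medium slot, on the cap's top face, 42 mm from the cap's centre.
- outlet (a point): Middle of the outlet window in the drum's mouth plate, beside the yellow tab (24 mm wide, 13 mm out from under the cap), 42 mm from the drum's mid line.
- bin: Open blue parts bin, loose, 118 x 166 x 48 mm (x, y, z), origin at the centre of its underside, long side along the stand's y; stands between the uprights under the drum's +y side, where the balls fall.
- ball_1_center (a point): Centre of a white plastic ball, 20 mm diameter; starts loose inside the drum.
- ball_2_center (a point): The same, second white ball.
- ball_3_center (a point): The same, third white ball.
- red_ball_center (a point): Centre of the red ball, 34 mm diameter; starts loose inside the drum and must stay there.
- jar: Bystander: green jar with a white lid, 50 mm diameter, 72 mm high; origin under its centre.
- screwdriver: Bystander: red screwdriver lying down, 201 mm long along its y; origin at its middle on the bench.
- carton: Bystander: small brown carton, 45 x 62 x 38 mm; origin under its centre.
- solder_spool: Bystander: white wire spool lying flat, 60 mm diameter, 34 mm high; origin under its centre.
- multimeter: Bystander: yellow multimeter lying flat, 150 x 76 x 45 mm; origin under its centre.
Mind the look-alikes: they are no part of the job. Several things have the shape of the bin; the one meant has the colours described above.

How it is judged:
By the outcome, as a careful person would: the job done as asked, in the order asked, and still so for the second after the job is handed in, with the robot touching nothing.
It also fails if it takes over 48 s, if anything falls off the work surface, if the arm or the gripper's body presses on something with over 40 N, if the wrist force passes 120 N, or if a joint passes its speed limit or range.

### The arm

A 7-joint arm with a two-finger parallel gripper is mounted at the origin on the work surface; the furniture and walls round the work are solid. World frame = base frame: x ahead of the robot, y to its left, z up, the work surface at z = 0. Lengths are in m, angles in degrees, forces in N, time in s.
With the tool pointing down it reaches from about 0.425 to 0.825 m from the base axis. Payload 3.6 kg.
Tool frame: the origin (TCP) lies midway between the tips of the shut fingers; the grasp point (between the pads) lies 19 mm behind it (ctrl.grip_point_offset is the distance from the TCP to the grasp point, in m); z points along the fingers, y is the direction in which the jaws open and shut (so a half turn about z gives the same grasp; the last joint's range is limited). The gripper opens to 85 mm and grips with 20 to 120 N. Pads are 22 mm wide; open, the fingers measure 114 mm over their backs; the gripper's body (76 mm by 85 mm) begins 54 mm behind the grasp point. The pads swing forward as they close: fully open they stand 13 mm farther back than shut.
Start: joints at [72.164, 35.231, -0.722, 81.555, 0.464, 63.22, -2.315], TCP at [0.183, -0.624, 0.231] pointing down, gripper open.
Joint ranges: [-178.69, 178.69], [-17.37, 117.87], [-77.05, 75.6], [15.02, 138.74], [-78.02, 258.01], [0.78, 113.62], [-162.83, 162.83]. Speed limits (degrees/s): [159.86, 159.86, 180, 180, 180, 180, 180].

### API

Orientations are given as a 3x3 rotation matrix whose columns are the frame's x, y, z axes.
In Python, from cell import ctrl gives the robot as it stands.
- The arm moves only by the tool apply_moves, never from a script. Its argument "targets" is one flat list of numbers, 7 for each row, row after row: the shift along the tool's x, y, z in mm, then the turn, a rotation vector about the tool's x, y, z in degrees, then the opening, from 0 (shut) to 1 (fully open). A call has 1 to 20 rows; each row is the pose to reach, as a shift and turn from the pose commanded when the call began, along the tool's axes at that moment; what a row does not reach only later rows make up. A row lasts 1/10 s, in which the tool goes at most 50 mm and 8.59 degrees, less where a joint would pass 70% of its speed; a pose out of reach is approached as far as the arm can. A call with a gripper value outside its range is refused whole. The fingers move at their own pace and stop on an object; "grip_force" is the grip in N (left out, the last holds). Time passes only in rows, so rows that repeat a pose let the fingers close. It gives the time, the measured TCP pose, the force and the opening at its end, in the units of the state.
- ctrl.state(): the state, without advancing time (a new reading comes with each control period).
- ctrl.camera(name): name is "scene" or "top" or "wrist"; returns a dict with "color" (480x640x3 uint8, red, green, blue), "range_z" (480x640 float32, m along the optical axis (not along the pixel's ray), 0 where there is no reading), "K" (3x3 intrinsics, pixels), "k1" (the pictures are not rectified: a ray, as slopes to the right and down, at radius r is drawn at 1 + k1 r^2 times it, then the intrinsics apply), "pose" (4x4, takes a point from camera to world coordinates). Camera axes: x right, y up, looking along -z (the intrinsics and any distortion apply to the point x, -y, -z); pixel columns grow to the right and rows downward; lengths in m; the calibration is good to about 2 mm. A picture is of the moment at which its call begins.
- ctrl.job_done(): hands the job in, once; it reports no verdict.
Trained networks look in a picture, given as the dict that the camera call returned (one of the last four; its "shot" number tells which), for a name from the list of things; names that differ only in an ending like _2 or _b are one class to them, and where a whole thing is asked for, a point or a joint stands for the part that bears it (a point fixed in the world has none). Each returns a list of dicts, best first, with "p" (0 to 1); they miss things now and then, are a little off and sometimes report something else, mostly with a low value. They report only what shows in the picture. A call takes as long as a camera call. They do not tell look-alikes from the thing itself.
- ctrl.spot_in(picture, thing): "point" ([column, row] in pixels, amid what is visible of it).
The state is a dict: "clock": time; "joint_positions": joint angles; "joint_velocities": joint speeds; "effort": joint torques, N m; "tcp_pos": TCP position; "ee_rot": TCP orientation; "contact_force": force on the tool from outside, world axes, zero at the start; "ft_torque": the same for the moment, N m; "gripper_width": finger opening in m.
Only numpy, scipy, OpenCV 4.12 (cv2) and the standard library are available. Lean on these libraries where they do the work, as an engineer would, in place of code of your own. Each camera call takes 0.05 s, during which the arm holds its last target.

## Working session

There is one attempt and no reset: what is moved stays moved. The work goes in short steps, Python scripts to look and compute and a tool call to move; the robot and the scene stay as the last step left them, time stands still between calls to the robot, and variables do not carry over. Pictures are saved under pics/ and viewed, and the job is handed in when it is done.

Besides the shell and the picture viewer there is one more tool, called after ">>>" by a JSON object that holds its "fn" and its "kwargs", one argument or row to a line. apply_moves: Moves the arm, as the interface text tells. Its arguments: {"type":"object","properties":{"targets":{"type":"array","items":{"type":"number"}},"grip_force":{"type":"number"}},"required":["targets"]}

```bash
mkdir -p pics; ls; cat > h.py <<'E'
import numpy as np, cv2
from cell import ctrl
np.set_printoptions(precision=4,suppress=True)
def save(c,n): cv2.imwrite('pics/'+n+'.png',c['color'][:,:,::-1])
def ray(c,uv):
    K=c['K'];d=cv2.undistortPoints(np.array([[uv]],float),np.array(K,float),np.array([c['k1'],0,0,0,0.]))[0,0]
    return d
def p3(c,uv,z=None):
    d=ray(c,uv);P=np.array(c['pose'])
    if z is None:
        u,v=int(round(uv[0])),int(round(uv[1]));w=c['range_z'][max(0,v-1):v+2,max(0,u-1):u+2];w=w[w>0]
        if len(w)==0:return None
        r=np.median(w);return (P@np.array([d[0]*r,-d[1]*r,-r,1]))[:3]
    D=P[:3,:3]@np.array([d[0],-d[1],-1]);t=(z-P[2,3])/D[2];return P[:3,3]+t*D
def proj(c,p):
    P=np.linalg.inv(np.array(c['pose']));q=P@np.append(p,1);x=q[0]/-q[2];y=-q[1]/-q[2];s=1+c['k1']*(x*x+y*y);K=np.array(c['K'])
    return np.array([K[0,0]*x*s+K[0,2],K[1,1]*y*s+K[1,2]])
E
python3 - <<'E'
from h import *
for n in ['scene','top']:
    c=ctrl.camera(n);save(c,n+'0');print(n,c['pose'],c['K'],c['k1'])
    for t in ['stand','drum','cap','handle_grip','cap_centre','lug_1','medium_slot','outlet','bin','jar','screwdriver','carton','solder_spool','multimeter']:
        for r in ctrl.spot_in(c,t)[:4]:
            print(t,round(r['p'],2),r['point'],p3(c,r['point']))
print(ctrl.state())
E
```

```text
pics
scene [[-0.5171  0.5353 -0.6679 -0.6211]
 [-0.8559 -0.3204  0.4058  0.6523]
 [ 0.0032  0.7815  0.6239  1.1509]
 [ 0.      0.      0.      1.    ]] [[507.7788   0.     314.1986]
 [  0.     507.7788 236.3636]
 [  0.       0.       1.    ]] -0.1073039152799257
stand 0.56 [288.5, 212.7] [0.5347 0.0457 0.2063]
drum 0.62 [285.9, 209.1] [0.5418 0.0508 0.2178]
cap 0.83 [282.2, 195.3] [0.6098 0.0273 0.2228]
handle_grip 0.77 [284.1, 206.0] [0.5429 0.0561 0.231 ]
handle_grip 0.59 [279.3, 197.0] [0.6177 0.0341 0.2139]
cap_centre 0.98 [280.8, 198.3] [0.6076 0.034  0.2146]
lug_1 0.89 [279.7, 199.4] [0.6056 0.0392 0.2133]
medium_slot 0.79 [280.6, 198.0] [0.6085 0.0342 0.2154]
outlet 0.92 [289.0, 210.0] [0.5359 0.0429 0.215 ]
bin 0.91 [238.3, 363.0] [ 0.2356  0.3776 -0.0002]
bin 0.62 [267.2, 247.6] [0.6222 0.0882 0.0178]
jar 0.56 [180.0, 284.8] [0.5565 0.4231 0.058 ]
screwdriver 0.69 [280.8, 200.6] [0.5918 0.0423 0.2178]
carton 0.64 [393.2, 216.1] [ 0.5266 -0.3889  0.0343]
solder_spool 0.68 [281.8, 197.7] [0.6041 0.032  0.2183]
multimeter 0.66 [410.5, 238.4] [ 0.3937 -0.3628  0.0303]
top [[ 0.0
[... 1120 characters left out ...]
_spool 0.6 [317.5, 184.9] [0.6013 0.0288 0.2202]
multimeter 0.73 [320.4, 189.8] [0.5909 0.0215 0.2142]
{'clock': 1.5, 'joint_positions': array([72.1663, 35.2308, -0.723 , 81.5552,  0.4661, 63.2195, -2.3137]), 'joint_velocities': array([ 0.0842,  0.0001,  0.0191,  0.0365,  0.0468, -0.0056, -0.0174]), 'effort': array([  0.0004, -46.9098,   0.2593, -17.1339,   0.01  ,   0.0017,
        -0.    ]), 'tcp_pos': array([ 0.1826, -0.6238,  0.2313]), 'ee_rot': array([[ 0.9597,  0.281 ,  0.    ],
       [ 0.281 , -0.9597,  0.    ],
       [ 0.    , -0.    , -1.    ]]), 'contact_force': array([0.7914, 0.2358, 0.4247]), 'ft_torque': array([ 0.0509, -0.0159, -0.0707]), 'gripper_width': 0.08533286444980653}
```

```bash
python3 - <<'E'
import cv2
a=cv2.imread('pics/scene0.png');b=cv2.imread('pics/top0.png')
cv2.imwrite('pics/s1.png',cv2.resize(a[120:320,150:420],None,fx=2.9,fy=2.9,interpolation=2))
cv2.imwrite('pics/t1.png',cv2.resize(b[110:300,210:460],None,fx=3.1,fy=3.1,interpolation=2))
E
```

```text
(no output)
```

View pics/top0.png

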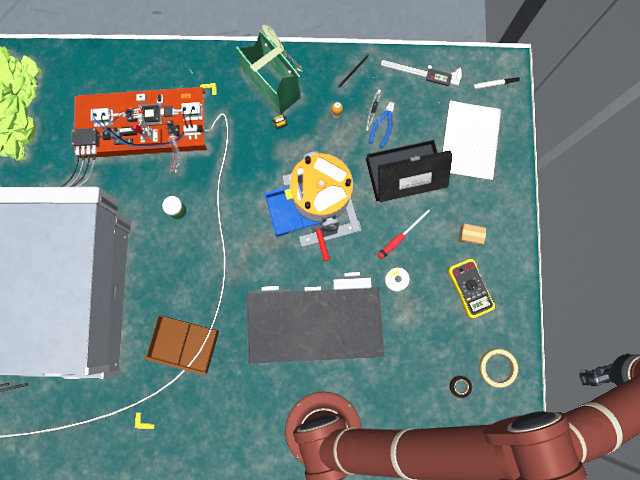

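View pics/s1.png

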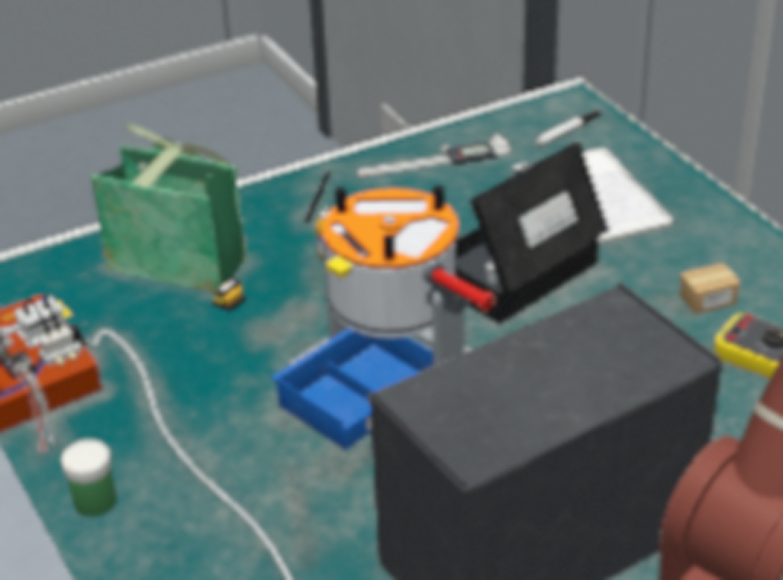

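View pics/t1.png

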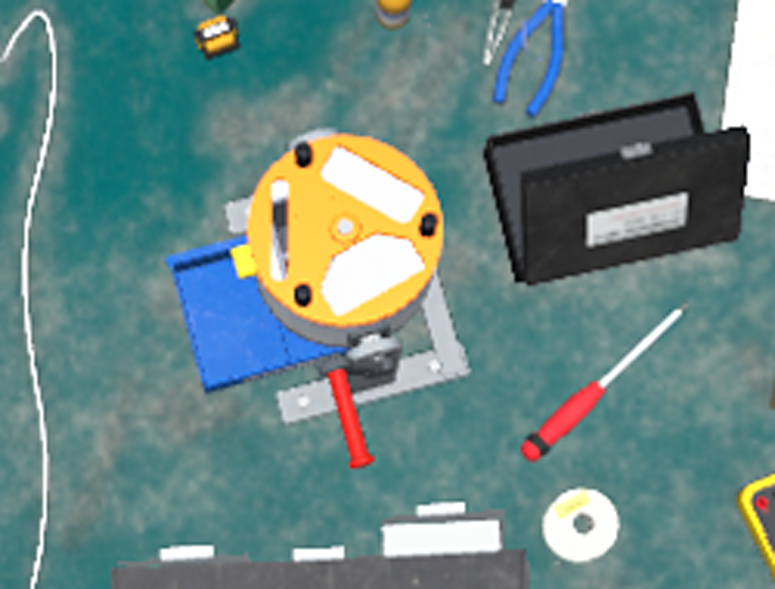

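View pics/scene0.png

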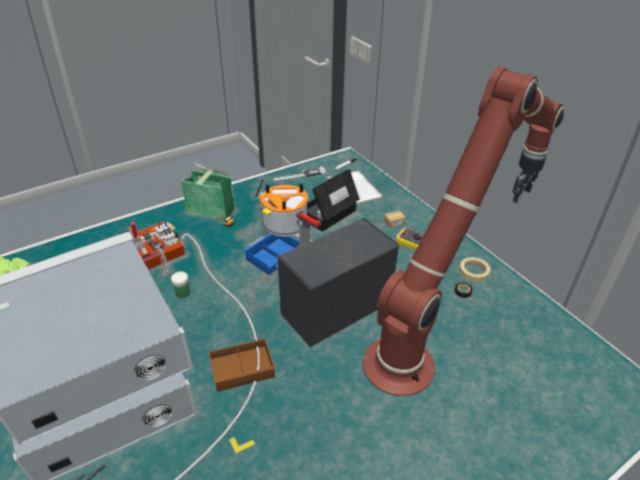

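```bash
cat > meas.py <<'E'
from h import *
import scipy.optimize as so
def cloud(c):
    h,w=c['range_z'].shape;u,v=np.meshgrid(np.arange(w),np.arange(h))
    d=cv2.undistortPoints(np.stack([u,v],-1).reshape(-1,1,2).astype(float),np.array(c['K'],float),np.array([c['k1'],0,0,0,0.])).reshape(h,w,2)
    r=c['range_z'];P=np.array(c['pose'])
    q=np.stack([d[...,0]*r,-d[...,1]*r,-r],-1)
    return q@P[:3,:3].T+P[:3,3]
def cap(c,X,cen=(0.6,0.03)):
    hsv=cv2.cvtColor(c['color'],cv2.COLOR_RGB2HSV).astype(int);H,S,V=hsv[...,0],hsv[...,1],hsv[...,2]
    near=(np.hypot(X[...,0]-cen[0],X[...,1]-cen[1])<0.2)&(c['range_z']>0)
    m=near&(H>12)&(H<24)&(S>150)&(V>120)&(X[...,2]>.19)
    mm=np.uint8(m);ct=max(cv2.findContours(mm,cv2.RETR_EXTERNAL,cv2.CHAIN_APPROX_NONE)[0],key=cv2.contourArea)
    hull=cv2.convexHull(ct)[:,0].astype(float)
    pts=np.array([p3(c,p,0.214)[:2] for p in hull])
    f=lambda a:np.hypot(pts[:,0]-a[0],pts[:,1]-a[1])-a[2]
    s=so.least_squares(f,[*cen,.076],loss='soft_l1',f_scale=.002)
    return s.x,m,near,(H,S,V)
E
python3 - <<'E'
from meas import *
for n in ['top','scene']:
    c=ctrl.camera(n);X=cloud(c)
    np.save(n+'X.npy',X)
    s,m,near,(H,S,V)=cap(c,X);print(n,'cap',s,'zmed',np.median(X[m][:,2]))
    red=near&((H<6)|(H>174))&(S>170)&(X[...,2]>.18)
    R=X[red];print('red n',len(R),R.mean(0),R.min(0),R.max(0)); 
    u,sv,vt=np.linalg.svd(R-R.mean(0));print(' dir',vt[0],np.degrees(np.arctan2(vt[0][1],vt[0][0])))
    yel=near&(H>25)&(H<33)&(S>150)&(X[...,2]>.17);Y=X[yel];print('tab',len(Y),Y.mean(0),np.degrees(np.arctan2(*(Y.mean(0)[:2]-s[:2])[::-1])))
    d=np.hypot(X[...,0]-s[0],X[...,1]-s[1])
    blk=near&(V<70)&(d<.085)
    k,lab,st,ce=cv2.connectedComponentsWithStats(np.uint8(blk))
    for i in range(1,k):
        if st[i,4]>8:
            zz=X[lab==i][:,2]; print('blk',st[i],ce[i],p3(c,ce[i],.23),'z',zz.max())
    # bigbox
    b=(X[...,0]>.1)&(X[...,0]<.5)&(abs(X[...,1])<.3)&(V<90)&(X[...,2]>.1)&(X[...,2]<.35)&(c['range_z']>0)
    print('box',b.sum(),np.percentile(X[b],[1,50,99],axis=0))
    b=(X[...,0]>.5)&(X[...,0]<.8)&(X[...,1]<-.07)&(X[...,1]>-.35)&(X[...,2]>.03)&(c['range_z']>0)
    print('case',b.sum(),np.percentile(X[b],[1,50,99,100],axis=0))
print(ctrl.state()['clock'])
E
```

```text
top cap [0.606  0.0206 0.0753] zmed 0.21482551221227741
red n 168 [0.4558 0.0146 0.2245] [ 0.4202 -0.0017  0.2152] [0.4945 0.0301 0.2336]
 dir [-0.9609 -0.2753  0.0288] -164.0138831595799
tab 53 [0.5821 0.0987 0.2048] 106.95280177037607
blk [306 157   4   7  24] [307.5    159.8333] [0.66  0.054 0.23 ] z 0.25107681093855017
blk [346 179   4   7  21] [347.381  182.2857] [ 0.6067 -0.0422  0.23  ] z 0.24771796437503335
blk [305 202   5   7  21] [307.2857 205.    ] [0.5492 0.0519 0.23  ] z 0.2502124345528294
box 50 [[ 0.1888 -0.1256  0.1714]
 [ 0.35    0.0159  0.2366]
 [ 0.4998  0.1807  0.2466]]
case 3060 [[ 0.6074 -0.3116  0.0313]
 [ 0.6588 -0.2137  0.123 ]
 [ 0.7735 -0.1122  0.1767]
 [ 0.7809 -0.1044  0.1835]]
scene cap [0.6066 0.0229 0.0763] zmed 0.21490615119809353
red n 90 [0.4518 0.0179 0.2221] [0.4167 0.0049 0.2129] [0.4913 0.0338 0.2318]
 dir [-0.9606 -0.2779  0.0084] -163.8663363501463
tab 32 [0.5794 0.1013 0.2042] 109.0959673212183
blk [266 185   3   7  17] [266.8824 187.4706] [0.6672 0.0537 0.23  ] z 0.24553466192198592
blk [300 184   3   7  15] [301.1333 186.8   ] [ 0.6124 -0.0456  0.23  ] z 0.24722372134731185
blk [283 202   2   6  10] [283.6 204.5] [0.5523 0.0529 0.23  ] z 0.24371909010272097
box 4376 [[ 0.1776 -0.123   0.102 ]
 [ 0.1925  0.0929  0.1784]
 [ 0.3375  0.1901  0.2412]]
case 1742 [[ 0.6045 -0.3134  0.0312]
 [ 0.6493 -0.2034  0.1142]
 [ 0.7502 -0.1187  0.1757]
 [ 0.7593 -0.1105  0.1803]]
1.6
```

>>> {"fn": "apply_moves", "kwargs": {
  "targets": [0, 0, -40, 0, 0, 0, 0.3, 20, -20, -80, 0, 0, 5, 0.3, 50, -50, -120, 0, 0, 10, 0.3, 85, -85, -150, 0, 0, 15, 0.3, 120, -120, -160, 0, 0, 20, 0.3, 155, -155, -160, 0, 0, 25, 0.3, 190, -190, -160, 0, 0, 30, 0.3, 225, -225, -160, 0, 0, 35, 0.3, 260, -260, -160, 0, 0, 40, 0.3, 295, -295, -160, 0, 0, 45, 0.3, 330, -330, -160, 0, 0, 45, 0.3, 365, -365, -160, 0, 0, 45, 0.3, 400, -400, -160, 0, 0, 45, 0.3, 435, -435, -160, 0, 0, 45, 0.3, 470, -470, -160, 0, 0, 45, 0.3, 500, -505, -150, 0, 0, 45, 0.3, 525, -530, -130, 0, 0, 45, 0.3, 540, -545, -110, 0, 0, 45, 0.3, 542, -545, -100, 0, 0, 45, 0.3],
  "grip_force": 20
}}

```text
clock: 3.5
tcp_pos: [0.5493, 0.0558, 0.3292]
ee_rot: [[0.881, -0.474, -0.003], [-0.474, -0.881, 0.002], [-0.004, -0.0, -1.0]]
contact_force: [-1.3, 0.5, -0.6]
gripper_width: 0.0255
```

```bash
python3 - <<'E'
from meas import *
s=ctrl.state();print(s['tcp_pos'],s['joint_positions'])
c=ctrl.camera('wrist');save(c,'w1');print(c['pose'],np.array(c['K'])[0,0])
for r in ctrl.spot_in(c,'lug_1'): print(r['p'],r['point'],p3(c,r['point']),p3(c,r['point'],.24))
c=ctrl.camera('scene');save(c,'s2')
E
```

```text
[0.5493 0.0558 0.3292] [   0.051    22.2063  -11.9834   88.6025    4.6256   69.8479 -130.9447]
[[-0.4745  0.848   0.236   0.6079]
 [-0.8802 -0.457  -0.1278  0.0241]
 [-0.0005 -0.2684  0.9633  0.4709]
 [ 0.      0.      0.      1.    ]] 365.66420690026035
0.96 [307.4, 129.1] [0.6173 0.0246 0.2152] [0.6164 0.0246 0.24  ]
```

View pics/w1.png

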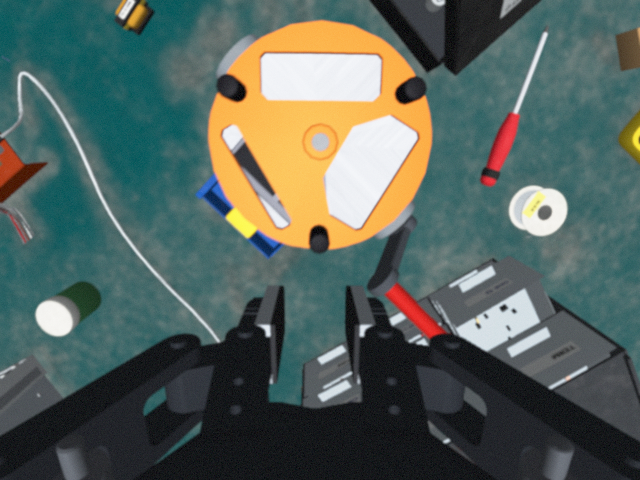

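View pics/s2.png

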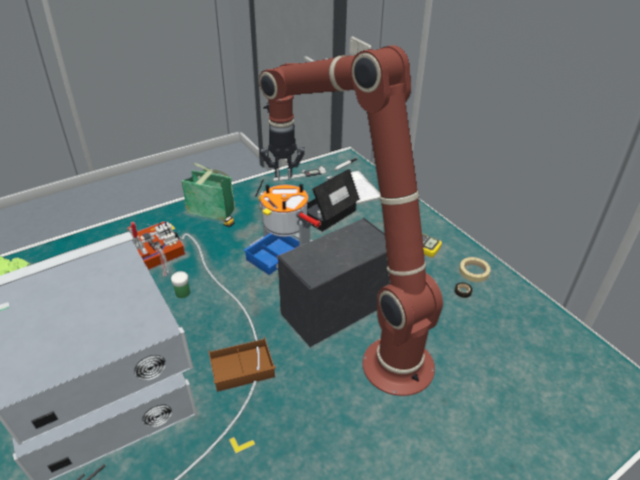

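```bash
python3 - <<'E'
from meas import *
c=ctrl.camera('wrist');X=cloud(c)
s,m,near,(H,S,V)=cap(c,X);print('cap',s)
ang=lambda p:np.degrees(np.arctan2(p[1]-s[1],p[0]-s[0]))
d=np.hypot(X[...,0]-s[0],X[...,1]-s[1]);
blk=(V<60)&(d<.1)&(d>.045)&(X[...,2]>.2)
k,lab,st,ce=cv2.connectedComponentsWithStats(np.uint8(blk))
for i in range(1,k):
    if st[i,4]>60:
        P=X[lab==i];t=P[P[:,2]>.241]; q=p3(c,ce[i],.230)
        print(st[i],ce[i],q,ang(q),'top',t.mean(0) if len(t) else 0)
yel=near&(H>25)&(H<33)&(S>150)&(X[...,2]>.17)&(X[...,2]<.22);Y=X[yel];print('tab',len(Y),Y.mean(0),ang(Y.mean(0)))
red=near&((H<6)|(H>174))&(S>170)&(X[...,2]>.18)&(X[...,0]<.55);R=X[red];print('red',len(R),R.mean(0),R.min(0),R.max(0))
u,sv,vt=np.linalg.svd(R-R.mean(0));print(np.degrees(np.arctan2(vt[0][1],vt[0][0])))
E
```

```text
cap [0.606  0.0217 0.076 ]
[206  83  30  25 466] [220.5386  94.6824] [0.6618 0.0551 0.23  ] 30.84634693426529 top [0.6606 0.0542 0.2442]
[385  83  29  25 465] [399.0731  94.9269] [ 0.6074 -0.0433  0.23  ] -88.78138945279619 top [ 0.6074 -0.0418  0.2441]
[301 231  18  27 324] [310.179  243.6944] [0.5494 0.0529 0.23  ] 151.1761177382942 top [0.5506 0.0521 0.2441]
[271 286  14  92 688] [278.4157 325.2965] [0.5061 0.1038 0.23  ] 140.61369170886877 top [0.5576 0.0601 0.3533]
[345 286  15  87 690] [350.5261 324.3681] [0.481  0.0568 0.23  ] 164.32288720796615 top [0.5452 0.0372 0.353 ]
[    0   297   640   183 62026] [317.225  419.2835] [0.4174 0.1197 0.23  ] 152.550503978326 top [0.5574 0.0449 0.4083]
tab 386 [0.5821 0.1013 0.2056] 106.73500689284982
red 1107 [0.4666 0.0171 0.2282] [0.4322 0.0032 0.2197] [0.5433 0.0304 0.3811]
-173.93069258027475
```

```bash
python3 - <<'E'
from h import *
s=ctrl.state();print(s['tcp_pos'],s['ee_rot'],s['clock'],s['contact_force'],s['joint_velocities'])
E
```

```text
[0.5497 0.0494 0.3321] [[ 0.8758 -0.4827  0.0009]
 [-0.4827 -0.8758 -0.0012]
 [ 0.0013  0.0007 -1.    ]] 3.7 [-0.2426  0.3542  0.667 ] [ 0.6287 -0.9102 -0.1027 -0.8738 -0.1681 -0.2615 -0.1455]
```

>>> {"fn": "apply_moves", "kwargs": {
  "targets": [-1, -3, 25, 0, 0, 0, 0.3, -1, -3, 50, 0, 0, 0, 0.3, -1, -3, 75, 0, 0, 0, 0.3, -1, -3, 95, 0, 0, 0, 0.3, -1, -3, 108, 0, 0, 0, 0.3, -1, -3, 108, 0, 0, 0, 0.3, -1, -3, 108, 0, 0, 0, 0.22, -1, -3, 108, 0, 0, 0, 0.22]
}}

```text
clock: 4.5
tcp_pos: [0.5512, 0.0541, 0.2251]
ee_rot: [[0.877, -0.481, 0.003], [-0.481, -0.877, 0.0], [0.003, -0.002, -1.0]]
contact_force: [0.2, 0.0, 0.4]
gripper_width: 0.0191
```

```bash
python3 - <<'E'
from h import *
c=ctrl.camera('wrist');save(c,'w2')
s=ctrl.state();print(s['tcp_pos'],s['ee_rot'],s['clock'],s['contact_force'],s['gripper_width'])
for t in range(0,140,5):
    a=np.radians(t);print(t,round(64*(1-np.cos(a)),1),round(64*np.sin(a),1))
E
```

```text
[0.5511 0.0543 0.2249] [[ 0.8769 -0.4807  0.0032]
 [-0.4807 -0.8769  0.0002]
 [ 0.0027 -0.0017 -1.    ]] 4.55 [-0.0307 -0.5076  1.1223] 0.01869540744246394
0 0.0 0.0
5 0.2 5.6
10 1.0 11.1
15 2.2 16.6
20 3.9 21.9
25 6.0 27.0
30 8.6 32.0
35 11.6 36.7
40 15.0 41.1
45 18.7 45.3
50 22.9 49.0
55 27.3 52.4
60 32.0 55.4
65 37.0 58.0
70 42.1 60.1
75 47.4 61.8
80 52.9 63.0
85 58.4 63.8
90 64.0 64.0
95 69.6 63.8
100 75.1 63.0
105 80.6 61.8
110 85.9 60.1
115 91.0 58.0
120 96.0 55.4
125 100.7 52.4
130 105.1 49.0
135 109.3 45.3
```

View pics/w2.png

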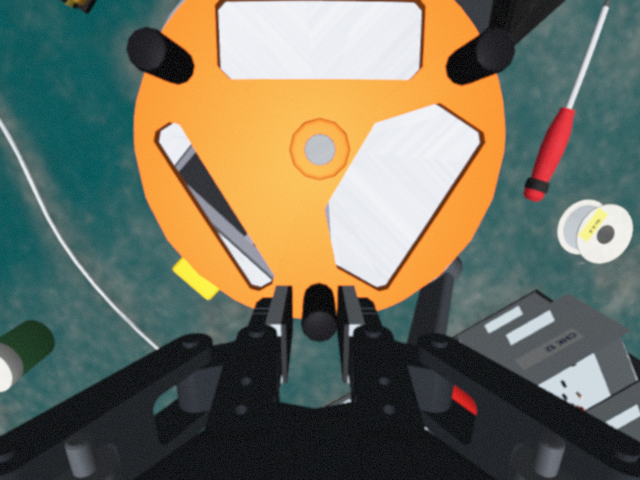

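>>> {"fn": "apply_moves", "kwargs": {
  "targets": [0.2, 5.6, 0, 0, 0, -5, 0.22, 1, 11.1, 0, 0, 0, -10, 0.22, 2.2, 16.6, 0, 0, 0, -15, 0.22, 3.9, 21.9, 0, 0, 0, -20, 0.22, 6, 27, 0, 0, 0, -25, 0.22, 8.6, 32, 0, 0, 0, -30, 0.22, 11.6, 36.7, 0, 0, 0, -35, 0.22, 15, 41.1, 0, 0, 0, -40, 0.22, 18.7, 45.3, 0, 0, 0, -45, 0.22, 22.9, 49, 0, 0, 0, -50, 0.22, 27.3, 52.4, 0, 0, 0, -55, 0.22, 32, 55.4, 0, 0, 0, -60, 0.22, 37, 58, 0, 0, 0, -65, 0.22, 42.1, 60.1, 0, 0, 0, -70, 0.22, 47.4, 61.8, 0, 0, 0, -75, 0.22, 52.9, 63, 0, 0, 0, -80, 0.22, 58.4, 63.8, 0, 0, 0, -85, 0.22, 64, 64, 0, 0, 0, -90, 0.22, 69.6, 63.8, 0, 0, 0, -95, 0.22, 75.1, 63, 0, 0, 0, -100, 0.22]
}}

```text
clock: 6.55
tcp_pos: [0.5852, -0.0378, 0.2239]
ee_rot: [[0.318, 0.948, -0.002], [0.948, -0.318, -0.002], [-0.002, -0.001, -1.0]]
contact_force: [-2.5, -1.6, -0.2]
gripper_width: 0.0186
```

```bash
python3 - <<'E'
from h import *
c=ctrl.camera('wrist');save(c,'w3')
s=ctrl.state();print(s['tcp_pos'],s['ee_rot'],s['clock'],s['contact_force'],s['gripper_width'],s['joint_positions'])
p=s['tcp_pos'];print(np.hypot(p[0]-.606,p[1]-.0217),np.degrees(np.arctan2(p[1]-.0217,p[0]-.606)))
E
```

```text
[ 0.5863 -0.0382  0.2237] [[ 0.3168  0.9485 -0.0001]
 [ 0.9485 -0.3168 -0.0013]
 [-0.0012  0.0003 -1.    ]] 6.6 [-0.8687 -0.3008  1.9905] 0.01859552535478019 [ 24.0574  34.1034 -37.1024  92.2417  22.7414  61.3936 -37.8241]
0.06303297249626769 -108.1787234094882
```

View pics/w3.png

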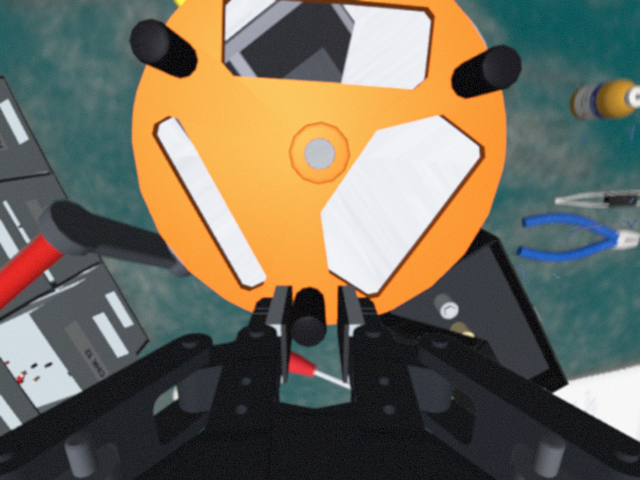

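>>> {"fn": "apply_moves", "kwargs": {
  "targets": [0.2, 5.6, 0, 0, 0, -5, 0.22, 1, 11.1, 0, 0, 0, -10, 0.22, 2.2, 16.6, 0, 0, 0, -15, 0.22, 3.9, 21.9, 0, 0, 0, -20, 0.22, 6, 27, 0, 0, 0, -25, 0.22, 8.6, 32, 0, 0, 0, -30, 0.22, 11, 35.8, 0, 0, 0, -34, 0.22, 12.4, 37.9, 0, 0, 0, -36.3, 0.22, 12.4, 37.9, 0, 0, 0, -36.3, 0.22]
}}

```text
clock: 7.5
tcp_pos: [0.6261, -0.0378, 0.2237]
ee_rot: [[-0.3, 0.954, 0.001], [0.954, 0.3, -0.001], [-0.001, 0.0, -1.0]]
contact_force: [0.6, 0.0, 0.3]
gripper_width: 0.019
```

```bash
cat > chk.py <<'E'
from meas import *
import sys
c=ctrl.camera('wrist');save(c,sys.argv[1]);X=cloud(c)
st=ctrl.state();print(st['tcp_pos'],st['ee_rot'],st['clock'],st['contact_force'])
s,m,near,(H,S,V)=cap(c,X);print('cap',s)
cc=np.array([.606,.0217])
ang=lambda p:np.degrees(np.arctan2(p[1]-cc[1],p[0]-cc[0]))%360
d=np.hypot(X[...,0]-cc[0],X[...,1]-cc[1]);
blk=(V<60)&(d<.075)&(d>.052)&(X[...,2]>.22)&(X[...,2]<.25)
k,lab,stt,ce=cv2.connectedComponentsWithStats(np.uint8(blk))
for i in range(1,k):
    if stt[i,4]>60:
        P=X[lab==i];t=P[P[:,2]>.241]; q=p3(c,ce[i],.230)
        print(stt[i],'ang centroid',ang(q),'top',ang(t.mean(0)) if len(t) else 0, (t.mean(0)) if len(t) else 0)
yel=near&(H>25)&(H<33)&(S>150)&(X[...,2]>.17)&(X[...,2]<.22);Y=X[yel]
if len(Y): print('tab',len(Y),Y.mean(0),ang(Y.mean(0)))
E
python3 chk.py w4
```

```text
[ 0.6259 -0.0375  0.2237] [[-0.3002  0.9539  0.0008]
 [ 0.9539  0.3002 -0.0004]
 [-0.0006  0.0006 -1.    ]] 7.55 [ 0.4395 -0.716   0.7267]
cap [0.606  0.022  0.0763]
[ 120   28   67   56 2355] ang centroid 165.60684646222262 top 165.49111024525462 [0.545  0.0375 0.2441]
[ 445   40   67   54 2362] ang centroid 45.667486846249204 top 45.84445718528839 [0.6499 0.0669 0.244 ]
[337 287   9  74 264] ang centroid 297.09411286296904 top 297.23439137021865 [ 0.6333 -0.0313  0.2455]
[ 283  291   44   70 1899] ang centroid 284.76653536204174 top 284.88781928179793 [ 0.622  -0.0386  0.2442]
[250 299  21  23 266] ang centroid 268.24864999202185 top 268.0847037877239 [ 0.604  -0.0367  0.246 ]
[359 298  22  24 283] ang centroid 307.5465170534731 top 307.8610112061993 [ 0.6422 -0.0248  0.2459]
```

View pics/w4.png

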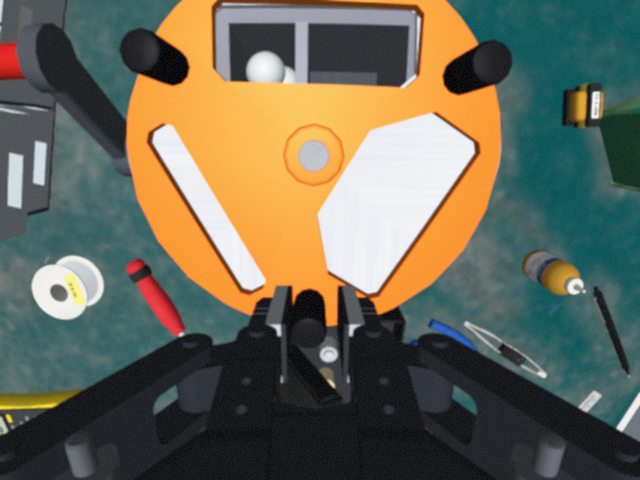

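>>> {"fn": "apply_moves", "kwargs": {
  "targets": [0, 0, 0, 0, 0, 0, 0.3, 0, 0, -20, 0, 0, 0, 0.3, 0, 0, -50, 0, 0, 0, 0.3, 0, 0, -80, 0, 0, 0, 0.3, 0, 0, -95, 0, 0, 0, 0.3, 0, 0, -100, 0, 0, 0, 0.3, 0, 0, -100, 0, 0, 0, 0.3]
}}

```text
clock: 8.25
tcp_pos: [0.6259, -0.0367, 0.3239]
ee_rot: [[-0.302, 0.953, 0.001], [0.953, 0.302, -0.0], [-0.0, 0.001, -1.0]]
contact_force: [0.3, -0.1, -0.8]
gripper_width: 0.0257
```

```bash
python3 chk.py w5; python3 - <<'E'
import cv2
a=cv2.imread('pics/w5.png');cv2.imwrite('pics/w5c.png',cv2.resize(a[0:260,200:450],None,fx=3,fy=2.3*1.0 if 0 else 2.3,interpolation=2) if 0 else cv2.resize(a[0:250,190:450],None,fx=2.4,fy=2.4,interpolation=2))
E
```

```text
[ 0.6254 -0.0371  0.3228] [[-0.3025  0.9531 -0.0007]
 [ 0.9531  0.3025 -0.0003]
 [-0.0001 -0.0008 -1.    ]] 8.3 [-0.2311 -0.4967  0.3396]
cap [0.6061 0.0215 0.0757]
[209  83  30  26 312] ang centroid 166.14557507623647 top 166.4223075245112 [0.5443 0.0366 0.244 ]
[392  90  30  25 381] ang centroid 45.330373091549674 top 45.144376951504924 [0.651  0.0669 0.2441]
[302 237  18  29 369] ang centroid 285.65659991217296 top 285.7468786006557 [ 0.6232 -0.0394  0.244 ]
tab 396 [0.5833 0.1022 0.2056] 105.75029485289981
```

View pics/w5c.png

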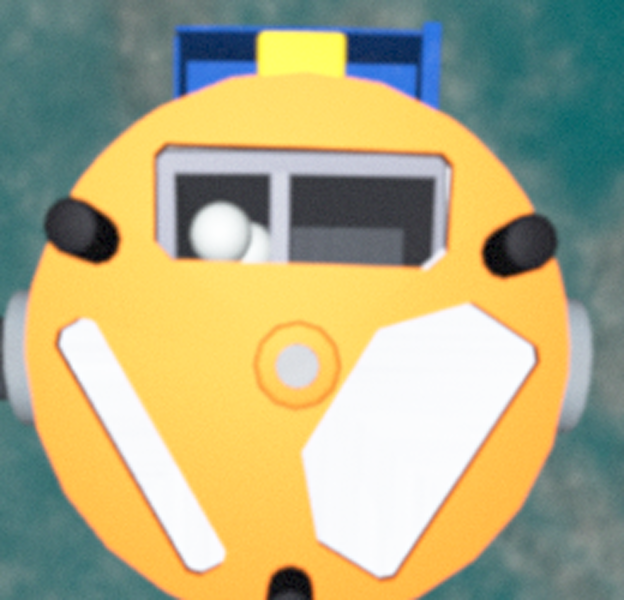

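```bash
python3 - <<'E'
from meas import *
c=ctrl.camera('wrist');X=cloud(c)
g=cv2.cvtColor(c['color'],cv2.COLOR_RGB2HSV).astype(float)
S=g[...,1];V=g[...,2];H=g[...,0]
def line(rows,cols,img,z,sign,thr):
    pts=[]
    for u in cols:
        col=img[rows[0]:rows[1],u];d=np.diff(col)*sign;i=np.argmax(d)
        if d[i]>thr:
            # subpixel
            w=np.clip(d[max(0,i-1):i+2],0,None);o=(w*np.arange(max(0,i-1),max(0,i-1)+len(w))).sum()/w.sum()
            pts.append(p3(c,[u,rows[0]+o+.5],z)[:2])
    pts=np.array(pts);vx,vy,x0,y0=cv2.fitLine(pts.astype(np.float32),cv2.DIST_HUBER,0,.001,.001).ravel()
    r=np.abs((pts-[x0,y0])@[-vy,vx]);print(len(pts),'res',np.median(r),'ang',np.degrees(np.arctan2(vy,vx))%180,(x0,y0))
print('slot bottom');line((100,120),range(270,365,2),S,.2155,1,15)
print('slot top');line((55,69),range(262,370,2),S,.2155,-1,15)
print('tab outer');line((8,20),range(301,332),S,.207,1,10)
print('tab outer H');line((8,20),range(301,332),V,.207,1,10)
print('mag inner top (z~.205)');line((68,78),range(268,300,2),V,.205,-1,10)
line((68,78),range(315,368,2),V,.205,-1,10)
E
```

```text
slot bottom
48 res 8.164811517729763e-05 ang 16.124079 (np.float32(0.5970423), np.float32(0.047796726))
slot top
54 res 2.710118628511001e-05 ang 15.805687 (np.float32(0.58782995), np.float32(0.07488016))
tab outer
31 res 2.3168700764885202e-05 ang 17.30698 (np.float32(0.58090943), np.float32(0.10557358))
tab outer H
31 res 5.93143277665843e-05 ang 15.107061 (np.float32(0.58042073), np.float32(0.10584608))
mag inner top (z~.205)
16 res 8.115125861735204e-06 ang 16.95257 (np.float32(0.5694111), np.float32(0.06471746))
27 res 2.5294254125155484e-05 ang 17.064466 (np.float32(0.6047225), np.float32(0.075312875))
```

>>> {"fn": "apply_moves", "kwargs": {
  "targets": [0, 0, 30, 0, 0, 0, 0.3, 0, 0, 60, 0, 0, 0, 0.3, 0, 0, 85, 0, 0, 0, 0.3, 0, 0, 100, 0, 0, 0, 0.3, 0, 0, 100, 0, 0, 0, 0.22, 0, 0, 100, 0, 0, 0, 0.22, 0, 0.6, 100, 0, 0, -0.5, 0.22, 0, 1.2, 100, 0, 0, -1, 0.22, 0, 1.2, 100, 0, 0, -1, 0.22, 0, 1.2, 100, 0, 0, -1, 0.22, 0, 0, 100, 0, 0, -1, 0.3, 0, 0, 80, 0, 0, 0, 0.3, 0, 0, 50, 0, 0, 0, 0.3, 0, 0, 20, 0, 0, 0, 0.3, 0, 0, 5, 0, 0, 0, 0.3, 0, 0, 0, 0, 0, 0, 0.3, 0, 0, 0, 0, 0, 0, 0.3]
}}

```text
clock: 10.05
tcp_pos: [0.6261, -0.0369, 0.3238]
ee_rot: [[-0.303, 0.953, 0.002], [0.953, 0.303, 0.0], [-0.0, 0.002, -1.0]]
contact_force: [-0.7, -0.5, -0.4]
gripper_width: 0.0254
```

```bash
cat > lines.py <<'E'
from meas import *
import sys
c=ctrl.camera('wrist');save(c,sys.argv[1]);X=cloud(c)
g=cv2.cvtColor(c['color'],cv2.COLOR_RGB2HSV).astype(float)
S=g[...,1];V=g[...,2]
def line(n,rows,cols,img,z,sign,thr):
    pts=[]
    for u in cols:
        d=np.diff(img[rows[0]:rows[1],u])*sign;i=np.argmax(d)
        if d[i]>thr:
            j=max(0,i-1);w=np.clip(d[j:i+2],0,None);o=(w*np.arange(j,j+len(w))).sum()/w.sum()
            pts.append(p3(c,[u,rows[0]+o+.5],z)[:2])
    pts=np.array(pts);vx,vy,x0,y0=cv2.fitLine(pts.astype(np.float32),cv2.DIST_HUBER,0,.001,.001).ravel()
    print(n,len(pts),'ang',np.degrees(np.arctan2(vy,vx))%180,x0,y0)
line('bot',(100,120),range(270,365,2),S,.2155,1,15)
line('top',(55,69),range(262,370,2),S,.2155,-1,15)
line('magL',(68,78),range(268,300,2),V,.205,-1,10)
line('magR',(68,78),range(315,368,2),V,.205,-1,10)
E
python3 lines.py w6; python3 chk.py w7; python3 - <<'E'
import cv2
a=cv2.imread('pics/w6.png');cv2.imwrite('pics/w6c.png',cv2.resize(a[0:250,190:450],None,fx=2.4,fy=2.4,interpolation=2))
E
```

```text
bot 48 ang 17.390413 0.6053339 0.050320912
top 54 ang 16.857092 0.5901133 0.07551317
magL 16 ang 16.87823 0.5693949 0.06475155
magR 27 ang 16.615608 0.60626864 0.07573362
[ 0.6253 -0.0373  0.3221] [[-0.3028  0.9531 -0.0019]
 [ 0.9531  0.3028 -0.0003]
 [ 0.0003 -0.0019 -1.    ]] 10.15 [-0.1385 -0.5003  0.1032]
cap [0.6061 0.0216 0.0758]
[208  85  30  25 322] ang centroid 167.48347425662206 top 167.8488073213539 [0.544  0.035  0.2439]
[392  87  30  25 391] ang centroid 46.61084199765627 top 46.461106936989246 [0.6501 0.0681 0.2441]
[305 237  18  29 374] ang centroid 286.9707525220343 top 286.99839438231066 [ 0.6245 -0.039   0.2441]
tab 407 [0.5835 0.1019 0.2057] 105.69542152266001
```

View pics/w6c.png

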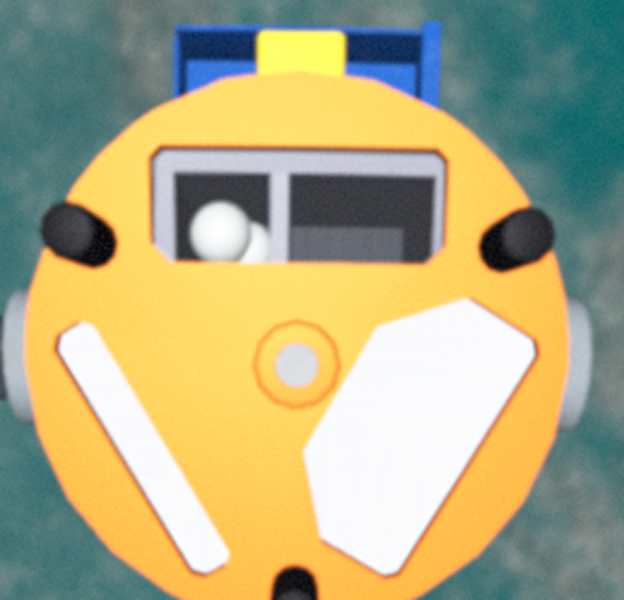

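>>> {"fn": "apply_moves", "kwargs": {
  "targets": [10, -15, 0, 0, 0, 0, 0, 28, -40, 0, 0, 0, 0, 0, 50, -72, 0, 0, 0, 0, 0, 72, -104, 0, 0, 0, 0, 0, 92, -135, 5, 0, 0, 0, 0, 101, -148, 25, 0, 0, 0, 0, 102, -150, 50, 0, 0, 0, 0, 102, -150, 60, 0, 0, 0, 0, 102, -150, 65, 0, 0, 0, 0, 102, -150, 65, 0, 0, 0, 0, 102, -150, 65, 0, 0, 0, 0]
}}

```text
clock: 11.25
tcp_pos: [0.4528, 0.015, 0.2588]
ee_rot: [[-0.302, 0.953, 0.001], [0.953, 0.302, 0.001], [0.001, 0.001, -1.0]]
contact_force: [-0.3, -0.2, -0.6]
gripper_width: -0.0002
```

```bash
python3 - <<'E'
from h import *
for n in ['wrist','scene']:
    c=ctrl.camera(n);save(c,n+'8')
s=ctrl.state();print(s['tcp_pos'],s['ee_rot'],s['clock'],s['contact_force'],s['joint_positions'])
E
```

```text
[0.4527 0.015  0.259 ] [[-0.3026  0.9531  0.0015]
 [ 0.9531  0.3026  0.0006]
 [ 0.0001  0.0016 -1.    ]] 11.35 [ 0.2951 -0.6895  0.9731] [ 33.1814  22.6283 -52.2484 109.1869  20.9694  58.1838 -10.6067]
```

View pics/wrist8.png

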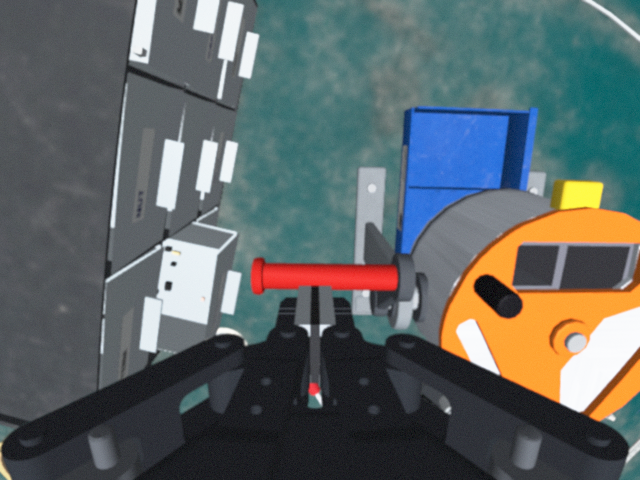

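View pics/scene8.png

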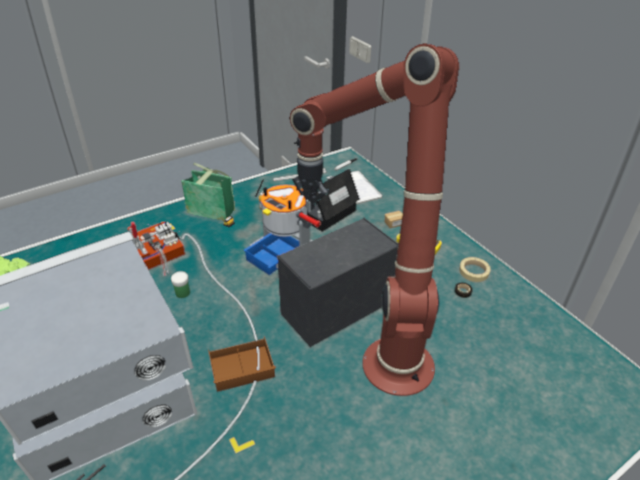

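```bash
python3 - <<'E'
from meas import *
c=ctrl.camera('wrist');X=cloud(c)
m=(X[...,0]<.44)&(X[...,0]>.3)&(abs(X[...,1])<.2)&(X[...,2]>.03)&(X[...,2]<.26)&(c['range_z']>.12)
P=X[m]
for lo in np.arange(-.2,.2,.04):
    q=P[(P[:,1]>=lo)&(P[:,1]<lo+.04)]
    if len(q)>10: print(round(lo,2),len(q),np.percentile(q[:,0],99),q[q[:,0].argmax()], q[q[:,0]>np.percentile(q[:,0],90)][:,2].mean())
E
```

```text
-0.12 7758 0.3955365377264075 [ 0.4069 -0.082   0.1067] 0.10424312773567732
-0.08 12935 0.40242996078754417 [ 0.4068 -0.0786  0.1056] 0.11485634681793826
-0.04 13446 0.39132295905306985 [ 0.4288 -0.001   0.2206] 0.11749326226326032
0.0 15358 0.43704059304133325 [0.44   0.0093 0.2253] 0.20452559239983828
0.04 16466 0.358450691846421 [0.361  0.0409 0.0302] 0.16302689443820234
0.08 14382 0.3513051827617692 [0.3608 0.1195 0.1838] 0.21074169633835363
0.12 3259 0.3601198402331173 [0.3607 0.1208 0.1828] 0.1834105273953862
0.16 216 0.34111789676686005 [0.3413 0.1615 0.0513] 0.05796067012185198
```

>>> {"fn": "apply_moves", "kwargs": {
  "targets": [0, 2, 15, 0, 0, 0, 0, 0, 4, 26, 0, 0, 0, 0, 0, 4, 31, 0, 0, 0, 0, 0, 4, 33, 0, 0, 0, 0, 2, 4, 34, 0, 0, 0, 0, 5, 4, 36.5, 0, 0, 0, 0, 10, 4, 40.5, 0, 0, 0, 0, 14, 4, 44.5, 0, 0, 0, 0, 18, 4, 49.5, 0, 0, 0, 0, 21.5, 4, 54.5, 0, 0, 0, 0, 24.5, 4, 59.5, 0, 0, 0, 0, 27, 4, 65, 0, 0, 0, 0, 29.5, 4, 71, 0, 0, 0, 0, 31, 4, 77, 0, 0, 0, 0, 32, 4, 83, 0, 0, 0, 0]
}}

```text
clock: 12.9
tcp_pos: [0.4463, 0.0497, 0.1764]
ee_rot: [[-0.305, 0.952, 0.002], [0.952, 0.305, 0.004], [0.003, 0.003, -1.0]]
contact_force: [-2.3, 4.2, 4.5]
gripper_width: -0.0003
```

```bash
python3 - <<'E'
from h import *
for n in ['wrist','scene']:
    c=ctrl.camera(n);save(c,n+'9')
s=ctrl.state();print(s['tcp_pos'],s['ee_rot'],s['clock'],s['contact_force'],s['joint_positions'])
p=s['tcp_pos'][:2]-[.606,.0217];print('stand xy',p@[.9583,.2857],p@[-.2857,.9583])
a=cv2.imread('pics/scene9.png');cv2.imwrite('pics/s9c.png',cv2.resize(a[130:350,200:420],None,fx=2.7,fy=2.7,interpolation=2))
E
```

```text
[0.4464 0.0485 0.1758] [[-0.3048  0.9524  0.0015]
 [ 0.9524  0.3048  0.0026]
 [ 0.002   0.0022 -1.    ]] 13.0 [-0.5393  2.8715  3.6497] [ 24.0841  28.4458 -47.2134 116.6285  28.5253  46.7381 -22.0848]
stand xy -0.14530116878426177 0.07128143294312439
```

View pics/wrist9.png

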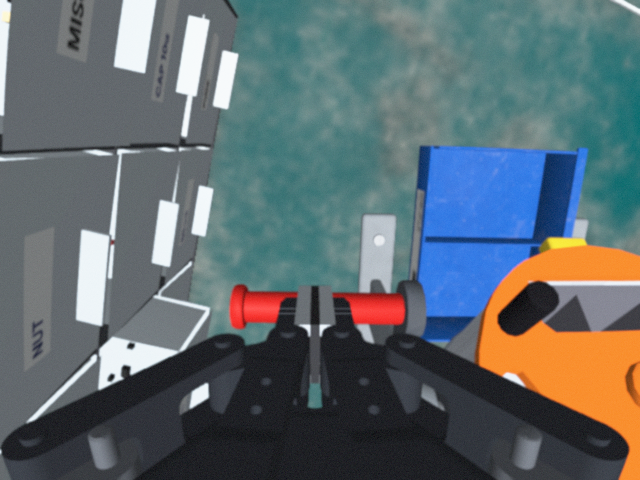

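View pics/s9c.png

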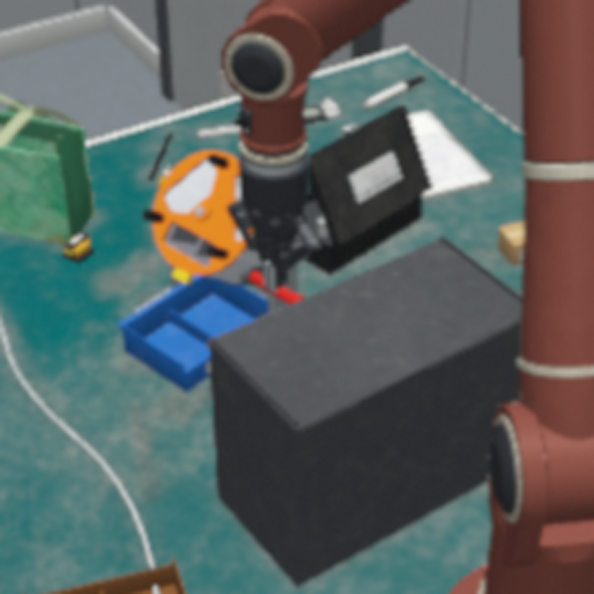

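>>> {"fn": "apply_moves", "kwargs": {
  "targets": [0.5, 0, 6, 0, 0, 0, 0, 0.5, 0, 12, 0, 0, 0, 0, 0, 0, 18, 0, 0, 0, 0, -1, 0, 24.5, 0, 0, 0, 0, -2.5, 0, 30, 0, 0, 0, 0, -4.5, 0, 36, 0, 0, 0, 0, -7, 0, 41.5, 0, 0, 0, 0, -10, 0, 47, 0, 0, 0, 0, -13.5, 0, 52, 0, 0, 0, 0, -17.5, 0, 56.5, 0, 0, 0, 0, -21.5, 0, 61, 0, 0, 0, 0, -26, 0, 65, 0, 0, 0, 0, -29, 0, 67, 0, 0, 0, 0, -29, 0, 67, 0, 0, 0, 0, -29, 0, 67, 0, 0, 0, 0, -29, 0, 67, 0, 0, 0, 0]
}}

```text
clock: 14.6
tcp_pos: [0.4545, 0.0184, 0.1083]
ee_rot: [[-0.303, 0.953, -0.001], [0.953, 0.303, -0.001], [-0.001, -0.001, -1.0]]
contact_force: [-0.7, 1.3, 3.4]
gripper_width: 0.0003
```

```bash
cat > look.py <<'E'
from h import *
import sys
k=sys.argv[1]
for n in ['wrist','scene','top']:
    c=ctrl.camera(n);save(c,n+k)
s=ctrl.state();print(s['tcp_pos'],s['clock'],s['contact_force'],s['joint_positions'])
p=s['tcp_pos'][:2]-[.606,.0217];print('stand xy',p@[.9583,.2857],p@[-.2857,.9583])
a=cv2.imread('pics/scene%s.png'%k);a=cv2.resize(a[150:310,210:370],(560,560),interpolation=2)
cv2.imwrite('pics/sc%s.png'%k,a)
a=cv2.imread('pics/top%s.png'%k);a=cv2.resize(a[130:290,230:390],(560,560),interpolation=2)
cv2.imwrite('pics/tc%s.png'%k,a)
E
python3 look.py 10
```

```text
[0.4544 0.0185 0.1084] 14.75 [-0.5637  1.0721  4.9342] [ 22.5964  34.521  -40.9503 119.9505  36.6096  38.5941 -25.5095]
stand xy -0.1461417227781288 0.04026836054566472
```

View pics/wrist10.png

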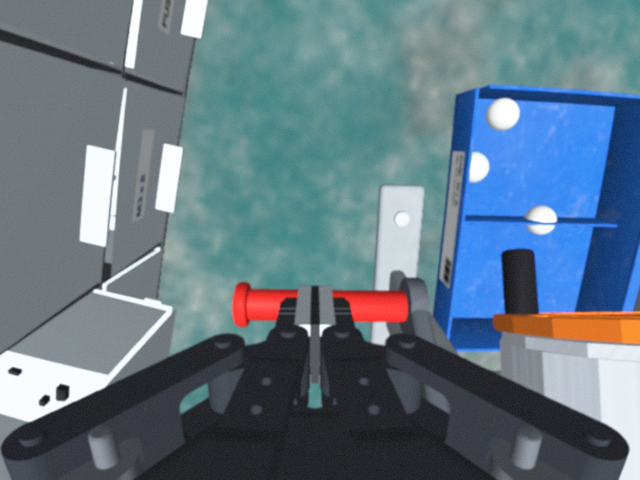

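View pics/sc10.png

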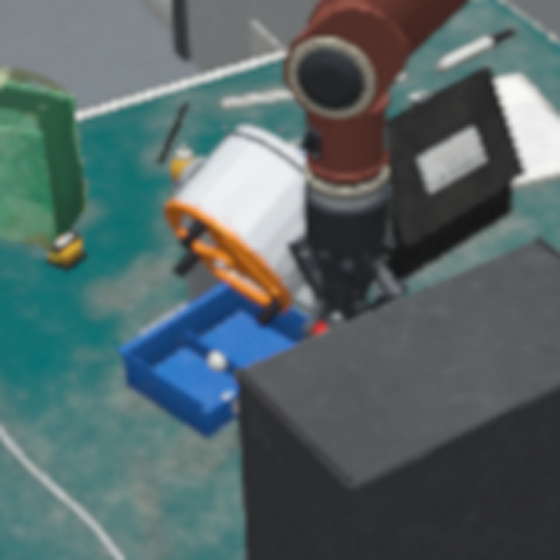

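View pics/tc10.png

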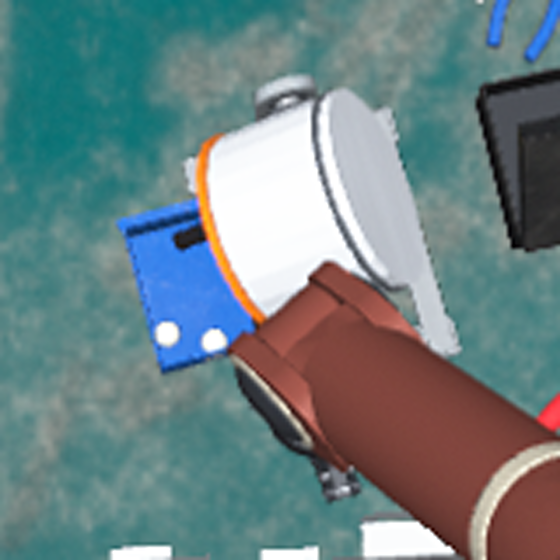

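>>> {"fn": "apply_moves", "kwargs": {
  "targets": [0, 0, 0, 0, 0, 0, 0, 0, 0, 0, 0, 0, 0, 0, 0, 0, 0, 0, 0, 0, 0, 0, 0, 0, 0, 0, 0, 0, 0, 0, 0, 0, 0, 0, 0, 0, 0, 0, 0, 0, 0, 0]
}}

```text
clock: 15.35
tcp_pos: [0.4545, 0.0186, 0.1084]
ee_rot: [[-0.303, 0.953, -0.001], [0.953, 0.303, -0.001], [-0.0, -0.001, -1.0]]
contact_force: [-1.2, 1.7, 4.9]
gripper_width: -0.0001
```

```bash
python3 look.py 11
```

```text
[0.4545 0.0186 0.1084] 15.5 [-0.8306  1.35    5.2328] [ 22.5966  34.5267 -40.9528 119.9453  36.6042  38.5968 -25.5087]
stand xy -0.14611475554933717 0.04029455819507059
```

View pics/wrist11.png

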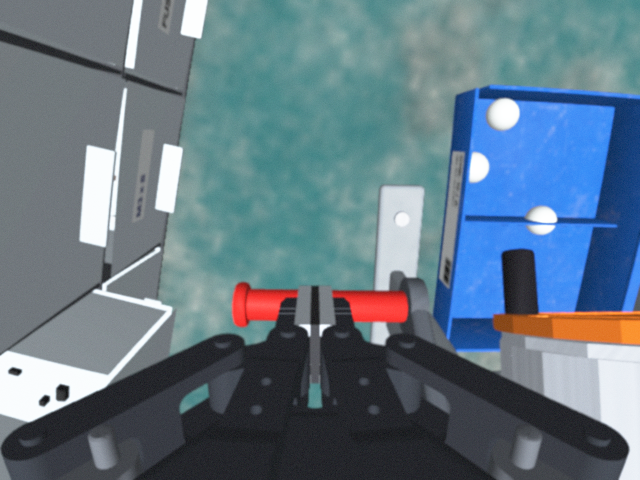

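>>> {"fn": "apply_moves", "kwargs": {
  "targets": [3, 0, -2, 0, 0, 0, 0, 7.5, 0, -6, 0, 0, 0, 0, 11.5, 0, -10.5, 0, 0, 0, 0, 15.5, 0, -15, 0, 0, 0, 0, 19, 0, -20, 0, 0, 0, 0, 22, 0, -25.5, 0, 0, 0, 0, 24.5, 0, -31, 0, 0, 0, 0, 26.5, 0, -37, 0, 0, 0, 0, 28, 0, -42.5, 0, 0, 0, 0, 29, 0, -49, 0, 0, 0, 0, 29.5, 0, -55, 0, 0, 0, 0, 29.5, 0, -61, 0, 0, 0, 0, 29, 0, -67, 0, 0, 0, 0, 28, 0, -73, 0, 0, 0, 0, 26.5, 0, -79, 0, 0, 0, 0, 24, 0, -85, 0, 0, 0, 0, 21.5, 0, -91, 0, 0, 0, 0, 18.5, 0, -96, 0, 0, 0, 0, 15, 0, -101, 0, 0, 0, 0, 11, 0, -106, 0, 0, 0, 0]
}}

```text
clock: 17.5
tcp_pos: [0.4515, 0.0291, 0.2147]
ee_rot: [[-0.303, 0.953, -0.0], [0.953, 0.303, 0.0], [0.0, 0.0, -1.0]]
contact_force: [-0.2, 0.0, 0.3]
gripper_width: -0.0001
```

>>> {"fn": "apply_moves", "kwargs": {
  "targets": [-4, 0, -4, 0, 0, 0, 0, -9, 0, -8, 0, 0, 0, 0, -12, 0, -14, 0, 0, 0, 0, -14, 0, -25, 0, 0, 0, 0, -14, 0, -45, 0, 0, 0, 0, -14, 0, -75, 0, 0, 0, 0, -40, 0, -105, 0, 0, 0, 0, -70, 0, -125, 0, 0, 0, 0, -100, 0, -135, 0, 0, 0, 0, -120, 0, -135, 0, 0, 0, 0, -120, 0, -135, 0, 0, 0, 0, -120, 0, -135, 0, 0, 0, 0]
}}

```text
clock: 18.7
tcp_pos: [0.4874, -0.0843, 0.3495]
ee_rot: [[-0.303, 0.953, -0.0], [0.953, 0.303, 0.001], [0.001, -0.0, -1.0]]
contact_force: [-0.4, 0.4, 0.0]
gripper_width: 0.0003
```

```bash
python3 look.py 12
```

```text
[ 0.4874 -0.0832  0.3496] 18.85 [ 0.217  -0.0357  0.0896] [ 44.0638  21.816  -53.1417  94.2155  18.0735  73.1117   5.37  ]
stand xy -0.1436638609801592 -0.06665547946271144
```

View pics/sc12.png

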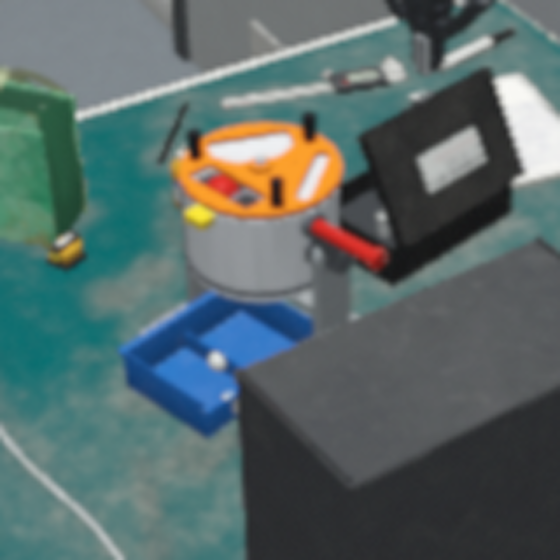

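View pics/wrist12.png

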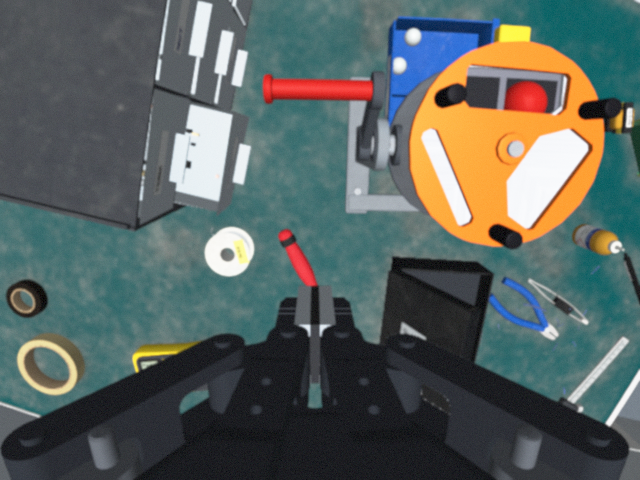

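View pics/top12.png

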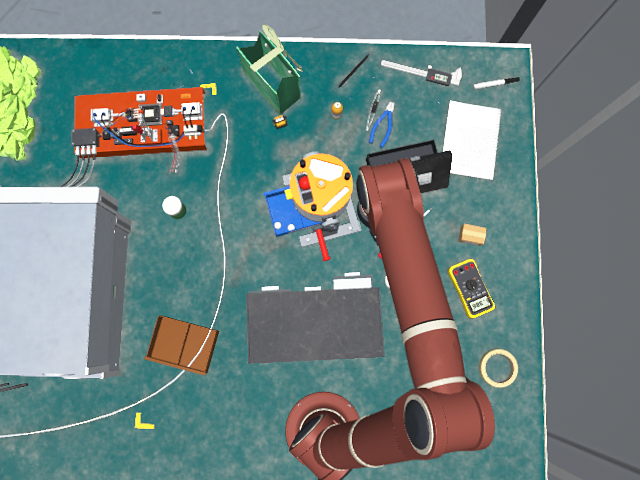

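```bash
python3 - <<'E'
from meas import *
c=ctrl.camera('wrist');X=cloud(c)
s,m,near,(H,S,V)=cap(c,X);print('cap',s,ctrl.state()['clock'])
P=X[m];P=P[abs(P[:,2]-.215)<.015];A=np.c_[P[:,:2]-s[:2],np.ones(len(P))];print('plane',np.linalg.lstsq(A,P[:,2],rcond=None)[0])
r=((H<6)|(H>174))&(S>150);d=np.hypot(X[...,0]-s[0],X[...,1]-s[1]);q=X[r&(d<.07)];print('red ball',len(q),q.mean(0),q[:,2].min(),q[:,2].max())
R=X[r&(X[...,0]<.5)&(X[...,2]>.17)&(X[...,1]>-.03)];print('handle',R.mean(0))
d=np.hypot(X[...,0]-.606,X[...,1]-.0217)
blk=(V<60)&(d<.075)&(d>.05)&(X[...,2]>.22)&(X[...,2]<.25)
k,lab,stt,ce=cv2.connectedComponentsWithStats(np.uint8(blk))
for i in range(1,k):
    if stt[i,4]>60:
        t=X[lab==i];t=t[t[:,2]>.241].mean(0);print('lug',t,np.degrees(np.arctan2(t[1]-.0217,t[0]-.606))%360)
c=ctrl.camera('top');X=cloud(c);hsv=cv2.cvtColor(c['color'],cv2.COLOR_RGB2HSV);w=(hsv[...,1]<50)&(hsv[...,2]>170)&(X[...,0]>.45)&(X[...,0]<.6)&(X[...,1]>.09)&(X[...,1]<.19)&(X[...,2]<.06)
k,lab,stt,ce=cv2.connectedComponentsWithStats(np.uint8(w))
for i in range(1,k): print('white',stt[i][4],X[lab==i].mean(0))
E
```

```text
cap [0.6064 0.022  0.076 ] 18.9
plane [-0.0004  0.0009  0.2156]
red ball 1108 [0.6073 0.0614 0.2076] 0.1850064056057607 0.24051415642051616
handle [0.4564 0.0145 0.226 ]
lug [0.5437 0.0374 0.2441] 165.82660249688396
lug [0.6493 0.0662 0.2439] 45.741119643698774
lug [ 0.6207 -0.0403  0.2438] 283.3734385962497
white 37 [0.5398 0.1354 0.0186]
white 32 [0.5356 0.0989 0.018 ]
```

>>> {"fn": "apply_moves", "kwargs": {
  "targets": [0, 20, 0, 0, 0, 0, 0.3, 0, 50, 0, 0, 0, 0, 0.3, 0, 85, 0, 0, 0, 0, 0.3, 0, 115, 0, 0, 0, 0, 0.3, 2, 135, 0, 0, 0, 0, 0.3, 2, 145, 12, 0, 0, 0, 0.3, 2, 145, 22, 0, 0, 0, 0.3, 2, 145, 27, 0, 0, 0, 0.3, 2, 145, 27, 0, 0, 0, 0.3, 2, 145, 27, 0, 0, 0, 0.3]
}}

```text
clock: 19.95
tcp_pos: [0.6248, -0.04, 0.3227]
ee_rot: [[-0.302, 0.953, 0.0], [0.953, 0.302, -0.001], [-0.001, -0.0, -1.0]]
contact_force: [-0.0, 1.3, -0.5]
gripper_width: 0.0254
```

```bash
python3 lines.py w13; python3 chk.py w14; python3 - <<'E'
from meas import *
c=ctrl.camera('wrist');X=cloud(c);hsv=cv2.cvtColor(c['color'],cv2.COLOR_RGB2HSV);H,S=hsv[...,0],hsv[...,1]
m=((H<6)|(H>174))&(S>150)&(np.hypot(X[...,0]-.606,X[...,1]-.0217)<.07)
q=X[m];print(np.percentile(q[:,2],[1,10,50,90,99]),q.mean(0))
i=np.argwhere(m);print(i.min(0),i.max(0))
A=np.c_[2*q,np.ones(len(q))];w=np.linalg.lstsq(A,(q**2).sum(1),rcond=None)[0];print('sphere',w[:3],np.sqrt(w[3]+(w[:3]**2).sum()))
import cv2
a=cv2.imread('pics/w13.png');cv2.imwrite('pics/w13c.png',cv2.resize(a[0:250,190:450],None,fx=2.4,fy=2.4,interpolation=2))
E
```

```text
bot 25 ang 14.376648 0.5852138 0.04471773
top 54 ang 15.486154 0.59020704 0.07550026
magL 16 ang 16.792345 0.56872314 0.063514754
magR 27 ang 17.536497 0.60749084 0.07564501
[ 0.6252 -0.0397  0.3231] [[-0.302   0.9533  0.0012]
 [ 0.9533  0.302  -0.0003]
 [-0.0006  0.001  -1.    ]] 20.05 [-0.0098  0.3099 -0.351 ]
cap [0.6063 0.0215 0.0758]
[212  77  30  26 315] ang centroid 165.54933330347217 top 165.96288725707583 [0.5447 0.037  0.2441]
[396  86  30  25 406] ang centroid 44.6442380614746 top 44.513834349471075 [0.6515 0.0664 0.2441]
[303 234  19  28 358] ang centroid 285.2091200173964 top 285.2288878136396 [ 0.6226 -0.0394  0.2441]
tab 455 [0.5832 0.102  0.2058] 105.85002484115826
[0.1725 0.2028 0.2089 0.2121 0.2168] [0.611  0.0624 0.2102]
[71 50] [105 365]
sphere [0.6081 0.0918 0.3363] 0.13260466025539722
```

View pics/w13c.png

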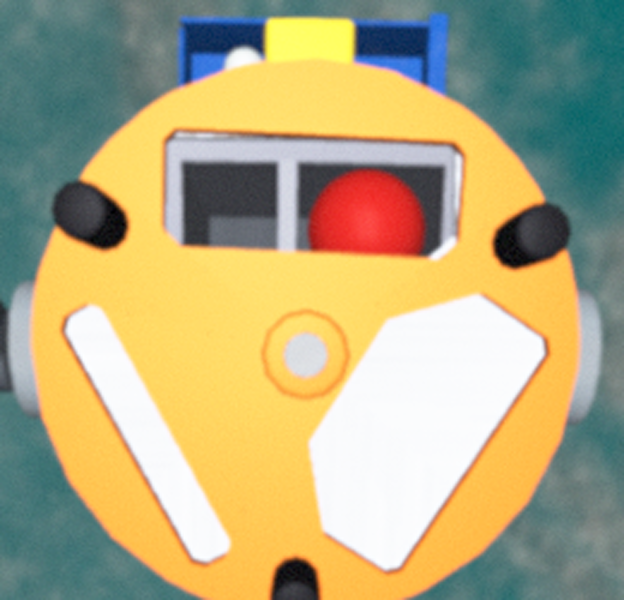

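```bash
python3 - <<'E'
from meas import *
for n in ['scene','top']:
    c=ctrl.camera(n);save(c,n+'15');X=cloud(c);hsv=cv2.cvtColor(c['color'],cv2.COLOR_RGB2HSV)
    w=(hsv[...,1]<60)&(hsv[...,2]>150)&(X[...,0]>.45)&(X[...,0]<.68)&(X[...,1]>.0)&(X[...,1]<.22)&(X[...,2]<.06)
    k,lab,stt,ce=cv2.connectedComponentsWithStats(np.uint8(w))
    for i in range(1,k):
        if stt[i][4]>3: print(n,'white',stt[i][4],ce[i],X[lab==i].mean(0))
c=ctrl.camera('wrist');X=cloud(c);hsv=cv2.cvtColor(c['color'],cv2.COLOR_RGB2HSV);H,S=hsv[...,0],hsv[...,1]
m=((H<6)|(H>174))&(S>150)&(np.hypot(X[...,0]-.606,X[...,1]-.04)<.05);print('red',X[m].mean(0),np.percentile(X[m][:,2],[50,95]),ctrl.state()['clock'])
E
```

```text
scene white 17 [271.2941 252.7059] [0.5939 0.087  0.0146]
top white 59 [286.2203 179.8814] [0.6691 0.1153 0.0089]
top white 20 [260.2 201.9] [0.6068 0.186  0.001 ]
top white 38 [277.3684 224.9211] [0.5399 0.1353 0.0173]
top white 34 [290.8529 226.7353] [0.5354 0.0984 0.0187]
top white 190 [308.2579 238.8947] [0.5046 0.0504 0.0086]
top white 9 [325. 238.] [0.5082 0.0047 0.0079]
top white 6 [296.5    245.3333] [0.4869 0.0822 0.0031]
red [0.611  0.0623 0.2112] [0.209  0.2126] 20.25
```

```bash
python3 -c "
from cell import ctrl
print(ctrl.job_done(), ctrl.state()['clock'])"
```

```text
the job is handed in; nothing more can be done
the job is handed in; nothing more can be done
```

I turned the cap so the medium slot sat over the outlet. I then pressed the red handle down to about 113° of tip, held it, and followed it back up. The job was handed in at about 20 s.

**White balls:** all three are in the blue bin. The last pictures put them at about (0.540, 0.135), (0.535, 0.098) and (0.594, 0.087) m.

**Red ball:** it is still in the drum, but now high in its magazine, with its top at about z 0.21 m. It did not move between the last checks.

**Drum:** it is back upright. The cap face measures level and the handle is back where it started.

**Cap alignment:** before tipping, the slot was within about 0.5° of square. Afterwards it measured about 1.3° short, so the cap seems to have shifted slightly during the tip. I left it there, as I judged it small.

**Forces and bystanders:** the contact forces I read while pressing stayed under about 7 N. The other things on the bench looked unmoved in the last overall picture; I checked this only by eye. At hand-in the gripper was clear of everything, about 80 mm above the lugs.

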